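# Fit the right divider in the bread bin

### The arm

A 7-joint arm with a two-finger parallel gripper is mounted at the origin on the work surface. World frame = base frame: x ahead of the robot, y to its left, z up, the work surface at z = 0. Lengths are in m, angles in rad, forces in N, time in s.
With the tool pointing down it reaches from about 0.4 to 0.85 m from the base axis. Payload 4.5 kg.
Tool frame: the origin (TCP) lies at the very end of the fingers, on their centre line; the grasp point (between the pads) lies 19 mm behind it; z points along the fingers, y is the line along which they close (so a half turn about z gives the same grasp; the last joint's range is limited). The gripper opens to 88 mm and grips with 3 to 60 N. Pads are 18 mm wide; open, the fingers measure 123 mm over their backs; the gripper's body (75 mm by 187 mm) begins 45 mm behind the grasp point.
Start: joints at [-1.222, 0.689, -0.195, 1.565, 0.157, 0.902, -0.215], TCP at [0.193, 0.594, 0.239] pointing down, gripper open.
Joint ranges: [-3.01, 3.01], [-0.46, 2.08], [-1.47, 1.51], [0.13, 2.56], [-1, 4.14], [0.04, 2.09], [-2.66, 2.66]. Speed limits (rad/s): [2.57, 2.57, 3.14, 3.14, 3.14, 3.14, 3.14].

### API

Orientations are given as a unit quaternion [x, y, z, w].
In Python, from plant import r, eyes, nets gives the robot as it stands.
- The arm moves only by the shell command python3 -m pendant 'ROWS' [FORCE]. ROWS is JSON, a list of rows, each an object of numbers: "claw": the opening, from 0 (shut) to 1 (fully open); "dx", "dy", "dz": the shift along the world's x, y, z in mm; "twist": the turn about the world's z in rad. In form: [{"claw": .., "dx": .., "dy": .., "dz": .., "twist": ..}, ...]. A call has 1 to 8 rows; each row is the pose to reach, as a shift and turn from the pose commanded when the call began; what a row does not reach only later rows make up. A row lasts 1/10 s, in which the tool goes at most 50 mm and 8.59 degrees, less where a joint would pass 70% of its speed; a pose out of reach is approached as far as the arm can. A call with a gripper value outside its range is refused whole. The fingers move at their own pace and stop on an object; FORCE is the grip in N (left out, the last holds). Time passes only in rows, so rows that repeat a pose let the fingers close. It gives the time, the measured TCP pose, the force, the opening and the grip force at its end, in the units of the state.
- r.get_state(): the state, without advancing time (a new reading comes with each control period).
- eyes.snapshot(name): name is "scene" or "top" or "wrist"; returns (picture, depth): 420x560x3 uint8, blue, green, red; 420x560 float32, m along the optical axis (not along the pixel's ray), 0 where there is no reading.
- eyes.camera_info(name): a dict with "K" (3x3 intrinsics, pixels), "world_to_cam" (4x4, takes a point from world to camera coordinates); the wrist camera has in their place "T_tool_cam" (4x4, takes a point from camera to tool coordinates, whose origin is the TCP and whose axes are the flange's). Camera axes: x right, y down, z forward; pixel columns grow to the right and rows downward; lengths in m; the calibration is good to about 2 mm. A picture is of the moment at which its call begins: read the wrist's pose just before it. camera_info takes no time and is no camera call.
- r.finish_job(): hands the job in; it is judged then, once.
Trained networks look in the newest picture that a camera, given by its name, has taken for a name from the list of things; names that differ only in an ending like _2 or _b are one class to them, and where a whole thing is asked for, a point or a joint stands for the part that bears it (a point fixed in the world has none). Each returns a list of dicts, best first, with "confidence" (0 to 1); they miss things now and then, are a little off and sometimes report something else, mostly with a low value. They report only what shows in the picture. A call takes as long as a camera call.
- nets.spot_in(camera, query): "box" ([left, top, width, height] as shares, 0 to 1, of the picture: columns of its width, rows of its height, round what is visible of it).
- nets.place_of(camera, query): "position" ([column, row] as shares, 0 to 1, of the picture: columns of its width, rows of its height: a listed point, or the origin of a listed thing).
The state is a dict: "clock": time; "q": joint angles; "qd": joint speeds; "joint_torque": joint torques, N m; "tool_pos": TCP position; "eef_rot": TCP orientation; "contact_force": force on the tool from outside, world axes, zero at the start; "moment": the same for the moment, N m; "opening": opening from 0.0 (shut) to 1.0 (fully open); "finger_force": force on a finger pad.
Only numpy, scipy, OpenCV 4.12 (cv2) and the standard library are available. Lean on these libraries where they do the work, as an engineer would, in place of code of your own. Each camera call takes 0.05 s, during which the arm holds its last target. There are 200 camera calls.

### The job

Three white dividers in the wooden rack look alike, but only the 12 mm thick one belongs in the green bread bin: pinch them to find it by its thickness. Press it gently down between the steel cheek and the blue spring clip until it stands on the bin's floor, without ever forcing the thicker one into the clip, then slide it along the slot so that its end pushes the orange stop fully in, with no hard shove, and let go. Do not push the stop with the fingers, and leave the two mugs and the jam jar where they are.

Things in the scene. Friction and masses are not known exactly. Their poses are not given: they have to be found in the camera images.
- rack: Fixed wooden rack, 180 (x) x 190 (y) mm; origin at the centre of its underside, its floor 8 mm up. Three slots run along its x, at y = +65, 0 and -65 mm, each 19 mm wide between fences that reach 48 mm above the table. One white plastic divider stands upright in each slot; 9, 12 and 15 mm thick, in an order that changes every time.
- place_a (a point): Middle of the slot at rack y = +65 mm, on its floor; axes as the rack's. A divider stands here: 140 mm long (along rack x), 120 mm high from this point, its thickness across the slot (rack y), 0.1 to 0.25 kg; its middle is anywhere within 10 mm of this point lengthwise.
- place_b (a point): The same for the slot at rack y = 0, with another divider.
- place_c (a point): The same for the slot at rack y = -65 mm, with another divider.
- bin: Fixed green open bread bin, 240 (x) x 200 (y) x 60 mm high, walls and floor 5 mm; origin at the centre of its underside. The divider stands in it along its x axis, held in the middle between a fixed steel cheek (on the +y side) and a blue spring clip (on the -y side).
- slot (a point): Point on the bin's floor under the middle of the steel cheek's face, in the plane of that face (it looks to the bin's -y); axes as the bin's. The seated divider lies against this plane on its -y side, bottom at this height. Cheek and clip: 100 mm long along x, centred here, faces upright to 30 mm above the floor, then lips leaning out 18 degrees (8 mm out on each side at 55 mm).
- clip (a joint): Blue spring clip, sliding along the bin's -y: 0 at rest, when 6.5 mm of gap is left between it and the steel cheek; it grows as the clip is pushed away (m), so it reads the held thickness minus 6.5 mm (5.5 mm with the right divider). Travel 12 mm; spring 1.35 N at rest plus 0.3 N per mm.
- stop (a joint): Orange end stop, sliding along the bin's +x: 0 at the start, 8 mm is fully in (hard end). It yields at about 2.5 N and stays where it is pushed to.
- stop_face (a point): Middle of the orange stop's face that meets the divider's end. At the start it is 85 mm from the middle of the bin along the bin's +x, 5.5 mm above the bin's floor; it moves with the stop. The stop is 30 mm wide and its working face is only 1.5 to 9.5 mm above the floor, so a divider that is not down on the floor passes over it.
- teal_mug: Teal mug, 82 mm wide, 95 mm high, standing; origin at the centre of its underside. Bystander.
- white_mug: White mug, 82 mm wide, 85 mm high, standing; origin at the centre of its underside. Bystander.
- jam_jar: Jam jar with yellow cap, 60 mm wide, 70 mm high; origin at the centre of its underside. Bystander.

How it is judged:
By the outcome, as a careful person would: the job done as asked, in the order asked, and still so for the second after the job is handed in, with the robot touching nothing.
It also fails if it takes over 72 s, if anything falls off the work surface, if the arm or the gripper's body presses on something with over 40 N, if the wrist force passes 120 N, or if a joint passes its speed limit or range.

## Working session

There is one attempt and no reset: what is moved stays moved. The work goes in short steps, Python scripts to look and compute and a shell command to move; the robot and the scene stay as the last step left them, time stands still between calls to the robot, and variables do not carry over. Pictures are saved under pics/ and viewed, at most 10 in all, crops included, and the job is handed in when it is done.

```bash
mkdir -p pics; cat > h.py <<'E'
import numpy as np,cv2
from plant import r,eyes,nets
from scipy.spatial.transform import Rotation as R
def cam(name,st=None):
    c=eyes.camera_info(name);K=np.array(c["K"])
    if name=="wrist":
        T=np.eye(4);T[:3,:3]=R.from_quat(st["eef_rot"]).as_matrix();T[:3,3]=st["tool_pos"]
        return K,T@np.array(c["T_tool_cam"])
    return K,np.linalg.inv(np.array(c["world_to_cam"]))
def ray(K,T,u,v,z):
    d=T[:3,:3]@np.linalg.solve(K,[u,v,1.]);o=T[:3,3]
    return o+d*(z-o[2])/d[2]
def cloud(K,T,D):
    v,u=np.mgrid[:D.shape[0],:D.shape[1]]
    p=np.stack([u,v,np.ones_like(u)],-1)@np.linalg.inv(K).T*D[...,None]
    return p@T[:3,:3].T+T[:3,3]
E
python3 - <<'E'
from h import *
im={}
for n in("top","scene"):
    im[n],D=eyes.snapshot(n);K,T=cam(n)
    np.savez(f"/tmp/{n}.npz",im=im[n],D=D,K=K,T=T)
    cv2.imwrite(f"pics/{n}1.png",im[n])
    P=cloud(K,T,D)
    for q,z in [("rack",0),("place_a",.008),("place_b",.008),("place_c",.008),("bin",0),("slot",.005),("stop_face",.0105),("clip",0.03),("teal_mug",0),("white_mug",0),("jam_jar",0)]:
        for d in nets.place_of(n,q)[:2]:
            u,v=np.array(d["position"])*[560,420]
            print(n,q,round(d["confidence"],2),int(u),int(v),ray(K,T,u,v,z).round(3))
print(r.get_state()["clock"],r.get_state()["eef_rot"])
E
```

```text
top rack 0.85 194 233 [0.524 0.208 0.   ]
top place_a 0.75 161 223 [0.55  0.286 0.008]
top place_a 0.64 196 232 [0.529 0.203 0.008]
top place_b 0.75 161 223 [0.55  0.286 0.008]
top place_b 0.64 196 232 [0.529 0.203 0.008]
top place_c 0.75 161 223 [0.55  0.286 0.008]
top place_c 0.64 196 232 [0.529 0.203 0.008]
top bin 0.87 376 222 [ 0.546 -0.228  0.   ]
top slot 0.6 373 222 [ 0.547 -0.219  0.005]
top stop_face 0.5 379 189 [ 0.624 -0.236  0.01 ]Traceback (most recent call last):
  File "<stdin>", line 9, in <module>
ValueError: it knows: bin, jam_jar, place, rack, slot, stop_face, teal_mug, white_mug
```

View pics/top1.png

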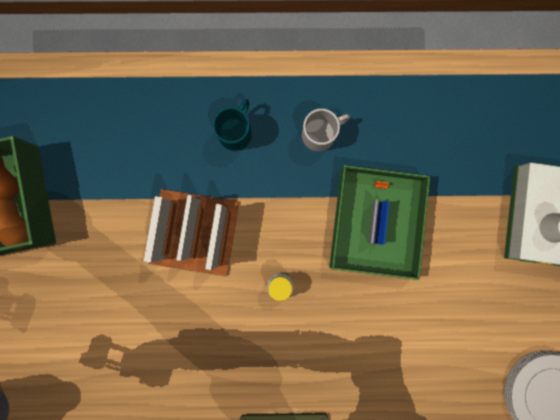

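```bash
python3 - <<'E'
from h import *
n="scene";im,D=eyes.snapshot(n);K,T=cam(n);cv2.imwrite("pics/scene1.png",im);np.savez("/tmp/scene.npz",im=im,D=D,K=K,T=T)
for n in("top","scene"):
    K,T=cam(n);f=np.load(f"/tmp/{n}.npz");P=cloud(K,T,f["D"]);print(n,"cam at",T[:3,3].round(3))
    m=(P[...,2]>.105)&(P[...,2]<.135)&(f["D"]>0)&(f["im"].min(-1)>120)&(P[...,1]>.05)&(P[...,1]<.42)&(P[...,0]>.35)&(P[...,0]<.75)
    k,lab,st,ce=cv2.connectedComponentsWithStats(m.astype(np.uint8))
    for i in range(1,k):
        if st[i,4]>25:
            p=P[lab==i];rc=cv2.minAreaRect((p[:,:2]*1000).astype(np.float32))
            print(st[i,4],ce[i].round(),rc,np.median(p[:,2]).round(3))
    for q,z in [("teal_mug",0),("white_mug",0),("jam_jar",0),("bin",0),("slot",.005),("stop_face",.0105)]:
        for d in nets.place_of(n,q)[:1]:
            u,v=np.array(d["position"])*[560,420]
            print(n,q,round(d["confidence"],2),int(u),int(v),ray(K,T,u,v,z).round(3))
print(r.get_state()["clock"],r.get_state()["eef_rot"])
E
```

```text
top cam at [0.511 0.008 1.123]
276 [184. 227.] ((537.8750610351562, 209.1687774658203), (10.016855239868164, 138.12564086914062), 80.85835266113281) 0.127
464 [152. 229.] ((535.1653442382812, 275.4681701660156), (15.940048217773438, 139.51885986328125), 79.92200469970703) 0.127
371 [213. 236.] ((517.4885864257812, 146.46804809570312), (12.343533515930176, 138.91053771972656), 80.31501007080078) 0.127
top teal_mug 0.72 233 134 [0.765 0.113 0.   ]
top white_mug 0.9 318 134 [ 0.762 -0.091  0.   ]
top jam_jar 0.78 280 285 [0.4   0.006 0.   ]
top bin 0.87 376 222 [ 0.546 -0.228  0.   ]
top slot 0.6 373 222 [ 0.547 -0.219  0.005]
top stop_face 0.5 379 189 [ 0.624 -0.236  0.01 ]
scene cam at [1.188 0.377 0.571]
622 [376. 191.] ((516.6764526367188, 147.1973114013672), (13.417325019836426, 141.1044464111328), 79.8471908569336) 0.124
557 [403. 208.] ((537.387939453125, 209.31454467773438), (10.333427429199219, 141.79136657714844), 79.78668975830078) 0.124
707 [441. 219.] ((535.450439453125, 275.463134765625), (15.618513107299805, 141.05677795410156), 80.43814849853516) 0.128
scene teal_mug 0.6 284 303 [0.764 0.108 0.   ]
scene white_mug 0.64 223 183 [ 0.538 -0.227  0.   ]
scene jam_jar 0.75 337 191 [0.402 0.012 0.   ]
scene bin 0.82 224 185 [ 0.544 -0.219  0.   ]
scene slot 0.73 223 183 [ 0.545 -0.221  0.005]
1.05 [ 1.56762247e-01  9.87636367e-01  5.91145940e-05 -4.02983482e-06]
```

The top view shows the rack at about (193,232) with its dividers, the bin at (380,222) with the stop at (382,185), the mugs at the top and the jar at (280,287). From depth, the divider at y≈0.147 (place_c) measures about 12–13 mm, so I'll pinch that one first.

```bash
A='{"claw":0.45,"dx":324,"dy":-447,"dz":0,"twist":0.143}'; 
python3 -m pendant '[{"claw":0.45,"dx":324,"dy":-447,"dz":0,"twist":0.143},{"claw":0.45,"dx":324,"dy":-447,"dz":0,"twist":0.143},{"claw":0.45,"dx":324,"dy":-447,"dz":0,"twist":0.143},{"claw":0.45,"dx":324,"dy":-447,"dz":0,"twist":0.143},{"claw":0.45,"dx":324,"dy":-447,"dz":0,"twist":0.143},{"claw":0.45,"dx":324,"dy":-447,"dz":0,"twist":0.143},{"claw":0.45,"dx":324,"dy":-447,"dz":0,"twist":0.143},{"claw":0.45,"dx":324,"dy":-447,"dz":0,"twist":0.143}]' 25
```

```text
clock: 1.85
tool_pos: [0.4293, 0.2688, 0.239]
eef_rot: [0.086, 0.996, 0.0, 0.0]
contact_force: [1.8, 0.3, -0.2]
opening: 0.45
finger_force: 0.0
```

```bash
python3 - <<'E'
from h import *
f=np.load("/tmp/top.npz");P=cloud(f["K"],f["T"],f["D"]);im=f["im"].astype(int)
b,g,rr=im[...,0],im[...,1],im[...,2]
inb=(P[...,0]>.4)&(P[...,0]<.68)&(P[...,1]<-.1)&(P[...,1]>-.34)
for n,m in(("blue",(b>90)&(b>g*1.8)&(b>rr*1.8)),("orange",(rr>150)&(b<70)),("steel",(abs(b-rr)<45)&(abs(g-rr)<45)&(b>90)),("green",(g>rr*1.3)&(g>b*1.3)),("rim",(g>rr*1.2)&(P[...,2]>.05)&(P[...,2]<.07))):
    p=P[m&inb]
    if len(p)>5: print(n,len(p),cv2.minAreaRect((p[:,:2]*1000).astype(np.float32)),np.percentile(p[:,2],[5,50,95]).round(3),p[:,:2].mean(0).round(4))
E
```

```text
blue 270 ((545.242431640625, -232.8187713623047), (11.75204086303711, 95.90079498291016), 81.87667083740234) [0.036 0.05  0.06 ] [ 0.5448 -0.2323]
orange 148 ((530.02099609375, -171.3304443359375), (131.95187377929688, 242.78843688964844), 81.6925048828125) [-0.004  0.001  0.026] [ 0.5442 -0.1705]
steel 145 ((543.1964721679688, -212.043701171875), (103.4717788696289, 32.57716369628906), 10.140626907348633) [0.025 0.055 0.06 ] [ 0.5469 -0.2122]
green 8320 ((547.7655029296875, -226.23635864257812), (200.28543090820312, 238.24658203125), 82.1639633178711) [0.    0.004 0.058] [ 0.5477 -0.2335]
rim 1067 ((547.6727294921875, -226.23077392578125), (199.83078002929688, 239.68502807617188), 82.03659057617188) [0.051 0.057 0.061] [ 0.5536 -0.2285]
```

```bash

python3 -m pendant '[{"claw":0.45,"dx":88,"dy":-122,"dz":0,"twist":0},{"claw":0.45,"dx":88,"dy":-122,"dz":0,"twist":0},{"claw":0.45,"dx":88,"dy":-122,"dz":0,"twist":0},{"claw":0.45,"dx":88,"dy":-122,"dz":0,"twist":0},{"claw":0.45,"dx":88,"dy":-122,"dz":-40,"twist":0},{"claw":0.45,"dx":88,"dy":-122,"dz":-70,"twist":0},{"claw":0.45,"dx":88,"dy":-122,"dz":-70,"twist":0}]'
python3 - <<'E'
from h import *
s=r.get_state();im,D=eyes.snapshot("wrist");K,T=cam("wrist",s);cv2.imwrite("pics/w1.png",im)
P=cloud(K,T,D);print(s["tool_pos"],s["contact_force"])
m=(P[...,2]>.105)&(P[...,2]<.14)&(D>0)&(im.min(-1)>100)
k,lab,st,ce=cv2.connectedComponentsWithStats(m.astype(np.uint8))
for i in range(1,k):
    if st[i,4]>150:
        p=P[lab==i];print(st[i],cv2.minAreaRect((p[:,:2]*1000).astype(np.float32)),np.median(p[:,2]).round(4))
E
```

```text
clock: 2.55
tool_pos: [0.5137, 0.1478, 0.1658]
eef_rot: [0.086, 0.996, -0.001, -0.003]
contact_force: [-0.0, -0.1, 0.2]
opening: 0.453
finger_force: 0.0
[0.51367191 0.14778103 0.16583004] [-0.04580899 -0.11002916  0.18527207]
[ 455  118   76  173 7483] ((517.927001953125, 277.58380126953125), (16.82982063293457, 107.89923095703125), 80.23451232910156) 0.1271
[ 273  126   21  188 3648] ((507.0702819824219, 147.72491455078125), (11.90095043182373, 121.5882568359375), 80.5562973022461) 0.1279
[ 369  140   37  153 3455] ((514.2109375, 212.38082885742188), (9.660614013671875, 95.49430847167969), 80.31767272949219) 0.1272
```

View pics/w1.png

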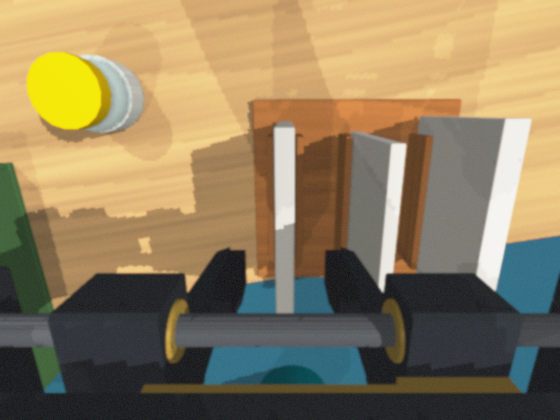

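The wrist view shows divider c (columns 274–295) centred between the fingers and about 12 mm wide, with the other two to its right. Next I descend and pinch it.

```bash

python3 -m pendant '[{"claw":0.45,"dx":0,"dy":0,"dz":-45,"twist":0},{"claw":0.45,"dx":0,"dy":0,"dz":-88,"twist":0},{"claw":0.45,"dx":0,"dy":0,"dz":-88,"twist":0},{"claw":0,"dx":0,"dy":0,"dz":-88,"twist":0},{"claw":0,"dx":0,"dy":0,"dz":-88,"twist":0},{"claw":0,"dx":0,"dy":0,"dz":-88,"twist":0},{"claw":0,"dx":0,"dy":0,"dz":-88,"twist":0},{"claw":0,"dx":0,"dy":0,"dz":-88,"twist":0}]' 25
```

```text
clock: 3.4
tool_pos: [0.5175, 0.1489, 0.0827]
eef_rot: [0.086, 0.996, 0.001, 0.002]
contact_force: [-0.9, 0.2, 9.1]
opening: 0.137
finger_force: 25.0
```

It reads 12.06 mm, so this is the right divider. I'll lift it and carry it to a spot with a view of the bin.

```bash

python3 -m pendant '[{"claw":0,"dx":0,"dy":0,"dz":30,"twist":0},{"claw":0,"dx":0,"dy":0,"dz":75,"twist":0},{"claw":0,"dx":0,"dy":0,"dz":110,"twist":0},{"claw":0,"dx":20,"dy":-40,"dz":110,"twist":0},{"claw":0,"dx":30,"dy":-85,"dz":110,"twist":0},{"claw":0,"dx":40,"dy":-130,"dz":110,"twist":0.033},{"claw":0,"dx":50,"dy":-175,"dz":110,"twist":0.033},{"claw":0,"dx":60,"dy":-220,"dz":110,"twist":0.033}]' 30
python3 -m pendant '[{"claw":0,"dx":10,"dy":-40,"dz":0},{"claw":0,"dx":20,"dy":-80,"dz":0},{"claw":0,"dx":20,"dy":-110,"dz":0},{"claw":0,"dx":20,"dy":-110,"dz":0},{"claw":0,"dx":20,"dy":-110,"dz":0}]'
cat > look.py <<'E'
from h import *
import sys
s=r.get_state();im,D=eyes.snapshot("wrist");K,T=cam("wrist",s);cv2.imwrite(f"pics/{sys.argv[1]}.png",im)
np.savez("/tmp/w.npz",im=im,D=D,K=K,T=T);P=cloud(K,T,D);print(s["clock"],s["tool_pos"],s["eef_rot"],s["contact_force"],s["opening"])
C=np.array([.5477,-.2262]);a=np.deg2rad(-8.0);ux=np.array([np.cos(a),np.sin(a)]);uy=np.array([-ux[1],ux[0]])
B=np.stack([(P[...,:2]-C)@ux,(P[...,:2]-C)@uy,P[...,2]],-1)*1000
im=im.astype(int);b,g,rr=im[...,0],im[...,1],im[...,2]
ins=(abs(B[...,0])<115)&(abs(B[...,1])<95)&(D>0)&(B[...,2]<70)
for n,m in(("blue",(b>60)&(b>g*1.6)&(b>rr*1.6)),("orange",(rr>130)&(b<90)&(rr>1.6*g)),("steel",(abs(b-rr)<45)&(abs(g-rr)<45)&(b>70)&(B[...,2]>8))):
    for lo,hi in((5,30),(30,38),(38,46),(46,54),(54,66)):
        p=B[m&ins&(B[...,2]>=lo)&(B[...,2]<hi)]
        if len(p)>15: print(n,lo,len(p),"x",np.percentile(p[:,0],[2,98]).round(1),"y",np.percentile(p[:,1],[3,50,97]).round(1))
m=(g>rr*1.2)&(B[...,2]>54)&(B[...,2]<66)&(abs(B[...,0])<135)&(abs(B[...,1])<115)
print("rim",m.sum(),B[m].min(0),B[m].max(0))
for q,z in(("slot",.005),("stop_face",.0105)):
    for d in nets.place_of("wrist",q)[:1]:
        u,v=np.array(d["position"])*[560,420];p=ray(K,T,u,v,z)[:2]-C;print(q,d["confidence"],int(u),int(v),(p@ux*1000).round(1),(p@uy*1000).round(1))
E
python3 look.py w2
```

```text
clock: 4.2
tool_pos: [0.5763, -0.0736, 0.1915]
eef_rot: [0.069, 0.998, -0.0, 0.0]
contact_force: [0.4, -0.4, -0.5]
opening: 0.134
finger_force: 30.0
4.2 [ 0.57628648 -0.07360008  0.19149293] [ 6.93782555e-02  9.97590379e-01 -2.80353074e-05  3.05454977e-04] [ 0.43368571 -0.35112562 -0.50235015] 0.13447304290429699
blue 30 351 x [-49.4  44.4] y [-3.4 -2.1 -1.1]
blue 38 742 x [-49.9  44.6] y [-5.6 -4.  -2.2]
blue 46 807 x [-49.6  44.6] y [-8.3 -6.6 -4.7]
blue 54 880 x [-49.4  44.3] y [-12.5  -9.2  -7.3]
orange 5 445 x [83.  94.1] y [-13.7   0.   13.4]
steel 5 962 x [-51.3  46.1] y [12.1 12.8 13.5]
steel 30 765 x [-50.6  45.3] y [-1.8 11.3 13.4]
steel 38 133 x [-49.3  47.9] y [ 9.9 11.3 12.6]
steel 46 164 x [-51.8  46.8] y [12.6 13.8 15.2]
steel 54 852 x [-100.8  113.9] y [-64.9  15.3  94.7]
rim 5873 [-121.52444706 -101.19232006   54.00114944] [118.10631177  99.43988442  62.54701466]
slot 0.83 143 174 -3.2 6.5
stop_face 0.91 145 251 82.4 -1.0validation failed for argument at $[0]...
```

View pics/w2.png

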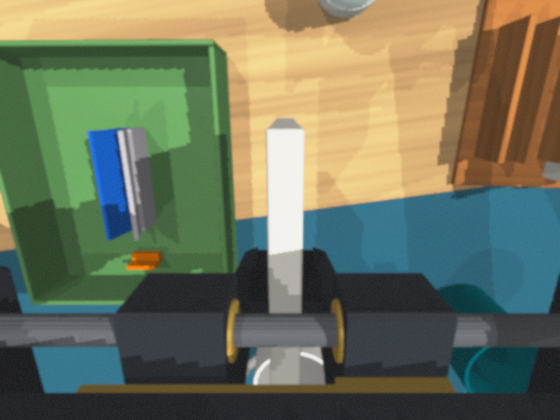

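The second move was refused because of a missing key, but the view is good: the bin is at left, with clip and cheek at columns 90–155 and the stop at (143,260). The held divider spans columns 267–303. I'll calibrate the camera offset on the held divider.

```bash
python3 - <<'E'
from h import *
f=np.load("/tmp/w.npz");c=np.array(eyes.camera_info("wrist")["T_tool_cam"])
print(c.round(3).tolist())
P=cloud(f["K"],c,f["D"])*1000;m=(f["im"].min(-1)>90)&(f["D"]>0)&(abs(P[...,1])<20)&(P[...,2]<90)
m[:, :260]=0;m[:,310:]=0;m[245:]=0
p=P[m];print(len(p),np.percentile(p,[1,50,99],axis=0).round(1))
for lo,hi in((-60,-40),(-40,-25),(-25,20),(20,80)):
    q=p[(p[:,2]>=lo)&(p[:,2]<hi)]
    if len(q)>20: print(lo,len(q),np.percentile(q[:,0],[1,99]).round(1),np.percentile(q[:,1],[1,50,99]).round(1),np.median(q[:,2]).round(1))
E
```

```text
[[-0.0, -0.956, -0.293, 0.076], [1.0, -0.001, -0.0, -0.0], [-0.0, -0.293, 0.956, -0.146], [0.0, 0.0, 0.0, 1.0]]
4529 [[ 32.8  -6.2 -46.7]
 [ 54.4  -0.4 -45.2]
 [ 71.    5.5  30.4]]
-60 4285 [32.8 70.7] [-6.2 -0.4  5.5] -45.3
-40 63 [70.6 70.9] [-5.6 -0.   5.1] -35.7
-25 126 [70.6 71. ] [-5.8 -0.4  5.1] -6.5
20 55 [70.9 71.1] [-5.3 -0.   4.9] 47.3
```

The divider is gripped centred (+0.8 mm toward bin −x) with its bottom 74.7 mm below the TCP. Now I move over the slot.

```bash

python3 -m pendant '[{"claw":0,"dx":-9,"dy":-49,"dz":0,"twist":0},{"claw":0,"dx":-18,"dy":-98,"dz":0,"twist":0},{"claw":0,"dx":-27.5,"dy":-145,"dz":0,"twist":0},{"claw":0,"dx":-27.5,"dy":-155,"dz":0,"twist":0},{"claw":0,"dx":-27.5,"dy":-155,"dz":-25,"twist":0},{"claw":0,"dx":-27.5,"dy":-155,"dz":-50,"twist":0},{"claw":0,"dx":-27.5,"dy":-155,"dz":-50,"twist":0},{"claw":0,"dx":-27.5,"dy":-155,"dz":-50,"twist":0}]' 30
python3 look.py w3
```

```text
clock: 5.15
tool_pos: [0.5491, -0.2251, 0.1412]
eef_rot: [0.068, 0.998, 0.0, -0.0]
contact_force: [0.7, -0.0, 0.0]
opening: 0.134
finger_force: 30.0
5.15 [ 0.5490571  -0.2251406   0.14123829] [ 6.84587198e-02  9.97653852e-01  4.26498930e-04 -1.11902106e-04] [ 0.74536396 -0.03671143  0.02423033] 0.13363060990895548
steel 54 601 x [-107.4   35.3] y [-13.3  15.8  94.8]
rim 6786 [-121.64394419 -100.3160464    54.00017081] [50.99520099 98.82357759 62.78654246]
```

View pics/w3.png

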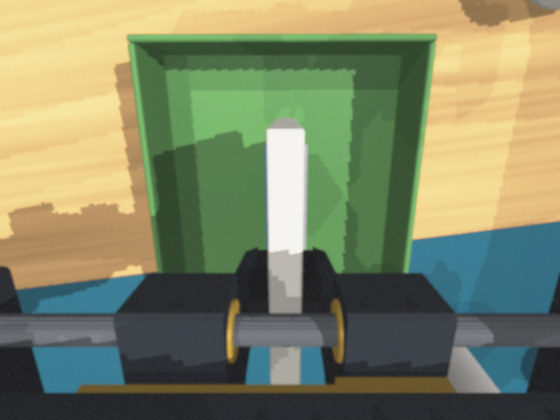

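The divider sits above the slot line, and the rim is symmetric about it. The TCP is 2.7 mm short in y, so I'll trim that.

```bash

python3 -m pendant '[{"claw":0,"dx":0,"dy":0,"dz":0,"twist":0},{"claw":0,"dx":0,"dy":0,"dz":0,"twist":0}]'
python3 -m pendant '[{"claw":0,"dx":0,"dy":-2,"dz":0,"twist":0},{"claw":0,"dx":0,"dy":-2,"dz":0,"twist":0},{"claw":0,"dx":0,"dy":-2,"dz":0,"twist":0}]'
```

```text
clock: 5.5
tool_pos: [0.5492, -0.2266, 0.1415]
eef_rot: [0.069, 0.998, -0.0, 0.001]
contact_force: [-0.3, -1.3, -0.2]
opening: 0.133
finger_force: 30.0
clock: 5.8
tool_pos: [0.5487, -0.2287, 0.1408]
eef_rot: [0.07, 0.998, 0.0, 0.0]
contact_force: [0.7, 0.9, -1.7]
opening: 0.134
finger_force: 30.0
```

```bash

python3 -m pendant '[{"claw":0,"dx":0,"dy":0.8,"dz":-4,"twist":0},{"claw":0,"dx":0,"dy":0.8,"dz":-8,"twist":0},{"claw":0,"dx":0,"dy":0.8,"dz":-12,"twist":0},{"claw":0,"dx":0,"dy":0.8,"dz":-16,"twist":0},{"claw":0,"dx":0,"dy":0.8,"dz":-20,"twist":0},{"claw":0,"dx":0,"dy":0.8,"dz":-22,"twist":0},{"claw":0,"dx":0,"dy":0.8,"dz":-22,"twist":0},{"claw":0,"dx":0,"dy":0.8,"dz":-22,"twist":0}]'
```

```text
clock: 6.6
tool_pos: [0.5488, -0.2273, 0.1186]
eef_rot: [0.069, 0.998, 0.0, -0.0]
contact_force: [0.3, 3.1, -1.5]
opening: 0.134
finger_force: 30.0
```

```bash

python3 -m pendant '[{"claw":0,"dx":0,"dy":0,"dz":-3,"twist":0},{"claw":0,"dx":0,"dy":0,"dz":-6,"twist":0},{"claw":0,"dx":0,"dy":0,"dz":-9,"twist":0},{"claw":0,"dx":0,"dy":0,"dz":-12,"twist":0},{"claw":0,"dx":0,"dy":0,"dz":-14,"twist":0},{"claw":0,"dx":0,"dy":0,"dz":-16,"twist":0},{"claw":0,"dx":0,"dy":0,"dz":-18,"twist":0},{"claw":0,"dx":0,"dy":0,"dz":-18,"twist":0}]'
```

```text
clock: 7.4
tool_pos: [0.5486, -0.2276, 0.1003]
eef_rot: [0.069, 0.998, 0.0, -0.0]
contact_force: [1.3, 3.2, -2.4]
opening: 0.133
finger_force: 30.0
```

```bash

python3 -m pendant '[{"claw":0,"dx":0,"dy":0,"dz":-3,"twist":0},{"claw":0,"dx":0,"dy":0,"dz":-6,"twist":0},{"claw":0,"dx":0,"dy":0,"dz":-9,"twist":0},{"claw":0,"dx":0,"dy":0,"dz":-12,"twist":0},{"claw":0,"dx":0,"dy":0,"dz":-14,"twist":0},{"claw":0,"dx":0,"dy":0,"dz":-16,"twist":0},{"claw":0,"dx":0,"dy":0,"dz":-18,"twist":0},{"claw":0,"dx":0,"dy":0,"dz":-18,"twist":0}]'
python3 -m pendant '[{"claw":0,"dx":0,"dy":0,"dz":-1,"twist":0},{"claw":0,"dx":0,"dy":0,"dz":-2,"twist":0},{"claw":0,"dx":0,"dy":0,"dz":-2,"twist":0}]'
```

```text
clock: 8.2
tool_pos: [0.5487, -0.2277, 0.0824]
eef_rot: [0.069, 0.998, 0.0, -0.0]
contact_force: [0.5, 3.7, -2.8]
opening: 0.135
finger_force: 30.0
clock: 8.5
tool_pos: [0.5487, -0.2277, 0.0806]
eef_rot: [0.069, 0.998, 0.0, -0.0]
contact_force: [0.2, 3.1, -1.3]
opening: 0.133
finger_force: 30.0
```

```bash

python3 -m pendant '[{"claw":0,"dx":0,"dy":0,"dz":-0.5,"twist":0},{"claw":0,"dx":0,"dy":0,"dz":-1,"twist":0},{"claw":0,"dx":0,"dy":0,"dz":-1,"twist":0}]'
python3 -m pendant '[{"claw":0,"dx":0,"dy":0,"dz":-0.5,"twist":0},{"claw":0,"dx":0,"dy":0,"dz":-1,"twist":0},{"claw":0,"dx":0,"dy":0,"dz":-1,"twist":0}]'
```

```text
clock: 8.8
tool_pos: [0.5487, -0.2278, 0.0799]
eef_rot: [0.069, 0.998, -0.0, -0.0]
contact_force: [-0.9, 2.9, 1.4]
opening: 0.13
finger_force: 30.0
clock: 9.1
tool_pos: [0.5486, -0.2278, 0.0798]
eef_rot: [0.069, 0.998, -0.0, 0.0]
contact_force: [-3.0, 5.0, 9.9]
opening: 0.136
finger_force: 30.0
```

The floor contact is at the expected height (TCP 79.8 mm). I'll ease the pressure and slide along bin +x.

```bash

python3 -m pendant '[{"claw":0,"dx":0,"dy":0,"dz":0.7,"twist":0},{"claw":0,"dx":2,"dy":-0.3,"dz":0.7,"twist":0},{"claw":0,"dx":4,"dy":-0.6,"dz":0.7,"twist":0},{"claw":0,"dx":6,"dy":-0.8,"dz":0.7,"twist":0},{"claw":0,"dx":8,"dy":-1.1,"dz":0.7,"twist":0},{"claw":0,"dx":10,"dy":-1.4,"dz":0.7,"twist":0},{"claw":0,"dx":10,"dy":-1.4,"dz":0.7,"twist":0}]'
python3 -m pendant '[{"claw":0,"dx":1,"dy":-0.1,"dz":0,"twist":0},{"claw":0,"dx":2,"dy":-0.3,"dz":0,"twist":0},{"claw":0,"dx":3,"dy":-0.4,"dz":0,"twist":0},{"claw":0,"dx":4,"dy":-0.6,"dz":0,"twist":0},{"claw":0,"dx":5,"dy":-0.7,"dz":0,"twist":0},{"claw":0,"dx":5,"dy":-0.7,"dz":0,"twist":0}]'
```

```text
clock: 9.8
tool_pos: [0.5533, -0.2288, 0.0805]
eef_rot: [0.07, 0.998, -0.0, -0.005]
contact_force: [-11.5, 5.4, 17.4]
opening: 0.14
finger_force: 30.0
clock: 10.4
tool_pos: [0.5582, -0.2298, 0.0804]
eef_rot: [0.07, 0.998, -0.001, -0.006]
contact_force: [-13.4, 6.1, 21.7]
opening: 0.133
finger_force: 30.0
```

The drag has tilted it slightly and z load is 21 N, so I'll unload z before continuing.

```bash

python3 -m pendant '[{"claw":0,"dx":0,"dy":0.3,"dz":0.7,"twist":0},{"claw":0,"dx":0,"dy":0.3,"dz":1.4,"twist":0},{"claw":0,"dx":0,"dy":0.3,"dz":1.4,"twist":0}]'
```

```text
clock: 10.7
tool_pos: [0.5623, -0.2295, 0.0803]
eef_rot: [0.069, 0.998, 0.0, -0.002]
contact_force: [-4.5, 3.8, 2.4]
opening: 0.134
finger_force: 30.0
```

```bash

python3 -m pendant '[{"claw":0,"dx":0.7,"dy":-0.1,"dz":0,"twist":0},{"claw":0,"dx":1.4,"dy":-0.2,"dz":0,"twist":0},{"claw":0,"dx":2.1,"dy":-0.3,"dz":0,"twist":0},{"claw":0,"dx":2.8,"dy":-0.4,"dz":0,"twist":0},{"claw":0,"dx":3.5,"dy":-0.5,"dz":0,"twist":0},{"claw":0,"dx":3.5,"dy":-0.5,"dz":0,"twist":0}]'
python3 - <<'E'
from h import *
im,D=eyes.snapshot("scene");K,T=cam("scene")
cv2.imwrite("pics/s2.png",cv2.resize(im[130:240,160:300],None,fx=5,fy=5,interpolation=cv2.INTER_CUBIC))
s=r.get_state();print(s["tool_pos"],s["contact_force"])
E
```

```text
clock: 11.3
tool_pos: [0.5643, -0.2298, 0.0804]
eef_rot: [0.069, 0.998, 0.0, -0.003]
contact_force: [-7.0, 4.4, 6.6]
opening: 0.133
finger_force: 30.0
[ 0.56437981 -0.22982318  0.08041463] [-6.11515473  5.38036101  6.3111263 ]
```

View pics/s2.png

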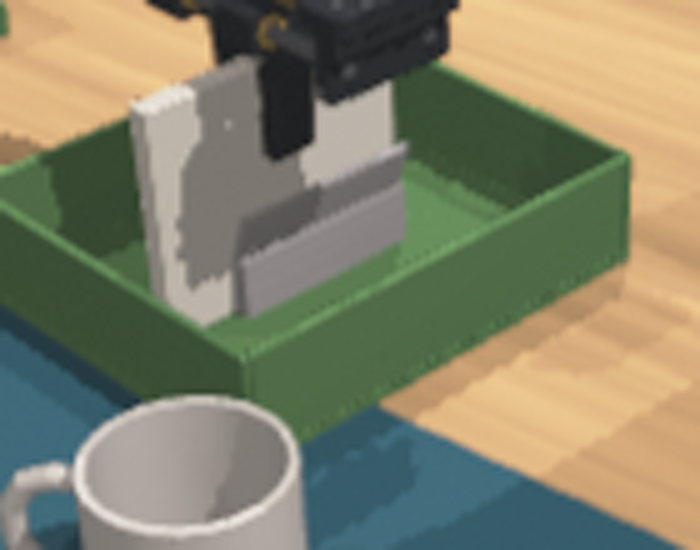

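The scene view shows the divider upright between cheek and clip, its bottom end near (185,320). The stop is hidden behind the bin wall, so I'll go on in small steps, watching the force.

```bash

python3 -m pendant '[{"claw":0,"dx":0.7,"dy":0,"dz":0.3,"twist":0},{"claw":0,"dx":1.4,"dy":-0.1,"dz":0.4,"twist":0},{"claw":0,"dx":2,"dy":-0.2,"dz":0.4,"twist":0},{"claw":0,"dx":2,"dy":-0.2,"dz":0.4,"twist":0}]'
python3 -m pendant '[{"claw":0,"dx":0.7,"dy":-0.1,"dz":0,"twist":0},{"claw":0,"dx":1.4,"dy":-0.2,"dz":0,"twist":0},{"claw":0,"dx":1.4,"dy":-0.2,"dz":0,"twist":0}]'
```

```text
clock: 11.75
tool_pos: [0.5665, -0.2301, 0.0805]
eef_rot: [0.07, 0.998, 0.0, -0.003]
contact_force: [-6.1, 4.6, 3.4]
opening: 0.133
finger_force: 30.0
clock: 12.05
tool_pos: [0.5679, -0.2303, 0.0805]
eef_rot: [0.07, 0.998, 0.0, -0.003]
contact_force: [-6.2, 3.9, 3.1]
opening: 0.13
finger_force: 30.0
```

```bash

python3 -m pendant '[{"claw":0,"dx":0.5,"dy":-0.1,"dz":0,"twist":0},{"claw":0,"dx":1,"dy":-0.1,"dz":0,"twist":0},{"claw":0,"dx":1,"dy":-0.1,"dz":0,"twist":0}]'
python3 -m pendant '[{"claw":0,"dx":0.5,"dy":-0.1,"dz":0,"twist":0},{"claw":0,"dx":1,"dy":-0.1,"dz":0,"twist":0},{"claw":0,"dx":1,"dy":-0.1,"dz":0,"twist":0}]'
```

```text
clock: 12.35
tool_pos: [0.5688, -0.2304, 0.0805]
eef_rot: [0.07, 0.998, 0.0, -0.003]
contact_force: [-5.3, 4.5, 4.1]
opening: 0.133
finger_force: 30.0
clock: 12.65
tool_pos: [0.5699, -0.2305, 0.0805]
eef_rot: [0.07, 0.998, 0.0, -0.003]
contact_force: [-5.7, 4.0, 3.3]
opening: 0.135
finger_force: 30.0
```

```bash

python3 -m pendant '[{"claw":0,"dx":0.5,"dy":-0.1,"dz":0,"twist":0},{"claw":0,"dx":1,"dy":-0.1,"dz":0,"twist":0},{"claw":0,"dx":1,"dy":-0.1,"dz":0,"twist":0}]'
python3 - <<'E'
from h import *
C=np.array([.5477,-.2262]);a=np.deg2rad(-8.0);ux=np.array([np.cos(a),np.sin(a)]);uy=np.array([-ux[1],ux[0]])
im,D=eyes.snapshot("top");K,T=cam("top");P=cloud(K,T,D);cv2.imwrite("pics/t2.png",cv2.resize(im[155:290,320:440],None,fx=4,fy=4,interpolation=cv2.INTER_CUBIC))
f=np.load("/tmp/top.npz")
for i,d in((f["im"],f["D"]),(im,D)):
    P=cloud(K,T,d);X=(P[...,:2]-C)@ux*1000;Y=(P[...,:2]-C)@uy*1000;i=i.astype(int)
    m=(i[...,2]>130)&(i[...,2]>1.6*i[...,1])&(abs(X)<115)&(abs(Y)<90)&(d>0)
    print(m.sum(),np.percentile(X[m],[3,50,97]).round(1) if m.any() else 0,np.percentile(Y[m],[3,97]).round(1) if m.any() else 0)
E
```

```text
clock: 12.95
tool_pos: [0.5704, -0.2306, 0.0805]
eef_rot: [0.07, 0.998, 0.0, -0.004]
contact_force: [-6.3, 3.8, 5.0]
opening: 0.138
finger_force: 30.0
77 [84.6 90.6 95.7] [-14.2  14.3]
39 [ 92.4 100.1 103.2] [-4.5 12.9]
```

View pics/t2.png

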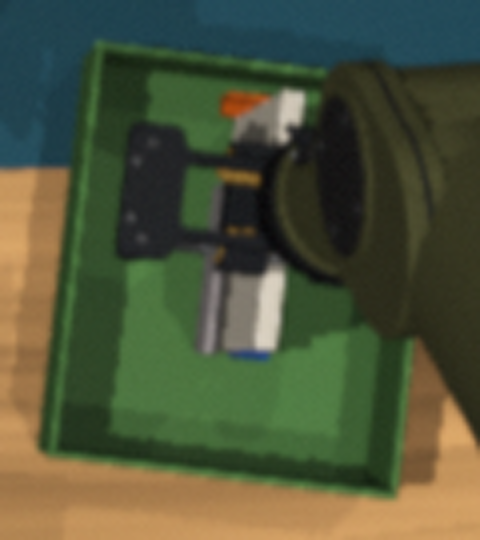

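The top view shows the stop (orange, at (240,105)) moved about 7.5–8 mm, with the divider end against it. I'll keep going until the force rises at the hard end.

```bash

python3 -m pendant '[{"claw":0,"dx":0.5,"dy":-0.1,"dz":0,"twist":0},{"claw":0,"dx":0.7,"dy":-0.1,"dz":0,"twist":0},{"claw":0,"dx":0.7,"dy":-0.1,"dz":0,"twist":0}]'
```

```text
clock: 13.3
tool_pos: [0.5705, -0.2306, 0.0806]
eef_rot: [0.07, 0.998, 0.0, -0.004]
contact_force: [-8.7, 4.9, 6.4]
opening: 0.139
finger_force: 30.0
```

```bash

python3 -m pendant '[{"claw":0,"dx":0.6,"dy":-0.1,"dz":0,"twist":0},{"claw":0,"dx":0.6,"dy":-0.1,"dz":0,"twist":0},{"claw":0,"dx":0.6,"dy":-0.1,"dz":0,"twist":0}]'
```

```text
clock: 13.6
tool_pos: [0.5706, -0.2306, 0.0806]
eef_rot: [0.07, 0.998, 0.0, -0.005]
contact_force: [-9.2, 4.5, 7.3]
opening: 0.131
finger_force: 30.0
```

The hard end is reached. I'll relax x so the divider isn't pulled back, then press it flat on the floor.

```bash

python3 -m pendant '[{"claw":0,"dx":-0.8,"dy":0.1,"dz":-0.3,"twist":0},{"claw":0,"dx":-1.5,"dy":0.2,"dz":-0.8,"twist":0},{"claw":0,"dx":-1.5,"dy":0.2,"dz":-0.8,"twist":0}]'
python3 -m pendant '[{"claw":0,"dx":0,"dy":0,"dz":-0.5,"twist":0},{"claw":0,"dx":0,"dy":0,"dz":-0.8,"twist":0},{"claw":0,"dx":0,"dy":0,"dz":-0.8,"twist":0}]'
```

```text
clock: 13.9
tool_pos: [0.5703, -0.2306, 0.0804]
eef_rot: [0.07, 0.998, -0.0, -0.003]
contact_force: [-8.8, 4.1, 9.9]
opening: 0.132
finger_force: 30.0
clock: 14.2
tool_pos: [0.5702, -0.2306, 0.0803]
eef_rot: [0.07, 0.998, -0.0, -0.003]
contact_force: [-10.4, 5.9, 15.1]
opening: 0.135
finger_force: 30.0
```

```bash

python3 -m pendant '[{"claw":0,"dx":-0.8,"dy":0.1,"dz":0,"twist":0},{"claw":0,"dx":-1.5,"dy":0.2,"dz":0,"twist":0},{"claw":0,"dx":-1.5,"dy":0.2,"dz":0,"twist":0}]'
python3 -m pendant '[{"claw":0,"dx":-0.5,"dy":0.1,"dz":0,"twist":0},{"claw":0,"dx":-1,"dy":0.1,"dz":0,"twist":0},{"claw":0,"dx":-1,"dy":0.1,"dz":0,"twist":0}]'
```

```text
clock: 14.5
tool_pos: [0.57, -0.2306, 0.0801]
eef_rot: [0.07, 0.998, -0.0, -0.002]
contact_force: [-6.8, 4.8, 10.2]
opening: 0.133
finger_force: 30.0
clock: 14.8
tool_pos: [0.5699, -0.2305, 0.08]
eef_rot: [0.07, 0.998, -0.0, -0.001]
contact_force: [-5.4, 3.8, 9.2]
opening: 0.133
finger_force: 30.0
```

```bash

python3 -m pendant '[{"claw":0,"dx":-0.5,"dy":0.1,"dz":0,"twist":0},{"claw":0,"dx":-1,"dy":0.1,"dz":-0.2,"twist":0},{"claw":0,"dx":-1,"dy":0.1,"dz":-0.2,"twist":0}]'
python3 - <<'E'
from h import *
C=np.array([.5477,-.2262]);a=np.deg2rad(-8.0);ux=np.array([np.cos(a),np.sin(a)]);uy=np.array([-ux[1],ux[0]])
im,d=eyes.snapshot("top");K,T=cam("top");P=cloud(K,T,d);X=(P[...,:2]-C)@ux*1000;Y=(P[...,:2]-C)@uy*1000;i=im.astype(int)
m=(i[...,2]>130)&(i[...,2]>1.6*i[...,1])&(abs(X)<115)&(abs(Y)<90)&(d>0)
print(m.sum(),np.percentile(X[m],[3,50,97]).round(1))
E
```

```text
clock: 15.1
tool_pos: [0.5697, -0.2305, 0.0799]
eef_rot: [0.069, 0.998, -0.0, -0.0]
contact_force: [-5.0, 3.7, 7.8]
opening: 0.136
finger_force: 30.0
41 [ 92.6 100.  103.7]
```

It's flat on the floor (TCP z 79.9 mm) and still loaded against the stop. Releasing and rising.

```bash

python3 -m pendant '[{"claw":0,"dx":0,"dy":0,"dz":0,"twist":0},{"claw":0,"dx":0,"dy":0,"dz":0,"twist":0}]' 8
python3 -m pendant '[{"claw":0.45,"dx":0,"dy":0,"dz":0,"twist":0},{"claw":0.45,"dx":0,"dy":0,"dz":0,"twist":0},{"claw":0.45,"dx":0,"dy":0,"dz":0,"twist":0},{"claw":0.45,"dx":0,"dy":0,"dz":10,"twist":0},{"claw":0.45,"dx":0,"dy":0,"dz":40,"twist":0},{"claw":0.45,"dx":0,"dy":0,"dz":80,"twist":0},{"claw":0.45,"dx":0,"dy":0,"dz":120,"twist":0},{"claw":0.45,"dx":0,"dy":0,"dz":120,"twist":0}]'
python3 -m pendant '[{"claw":0.45,"dx":0,"dy":40,"dz":0,"twist":0},{"claw":0.45,"dx":0,"dy":80,"dz":0,"twist":0},{"claw":0.45,"dx":0,"dy":120,"dz":0,"twist":0},{"claw":0.45,"dx":0,"dy":160,"dz":0,"twist":0},{"claw":0.45,"dx":0,"dy":200,"dz":0,"twist":0},{"claw":0.45,"dx":0,"dy":200,"dz":0,"twist":0},{"claw":0.45,"dx":0,"dy":200,"dz":0,"twist":0}]'
python3 - <<'E'
from h import *
C=np.array([.5477,-.2262]);a=np.deg2rad(-8.0);ux=np.array([np.cos(a),np.sin(a)]);uy=np.array([-ux[1],ux[0]])
im,d=eyes.snapshot("top");K,T=cam("top");P=cloud(K,T,d);X=(P[...,:2]-C)@ux*1000;Y=(P[...,:2]-C)@uy*1000;i=im.astype(int)
cv2.imwrite("pics/t3.png",cv2.resize(im[80:300,130:450],None,fx=2.4,fy=2.4,interpolation=cv2.INTER_CUBIC))
m=(i[...,2]>130)&(i[...,2]>1.6*i[...,1])&(abs(X)<115)&(abs(Y)<90)&(d>0)
print("stop",m.sum(),np.percentile(X[m],[3,50,97]).round(1))
m=(P[...,2]>.11)&(abs(X)<115)&(abs(Y)<40)&(P[...,2]<.14)&(d>0)
print("top",m.sum(),X[m].min(),X[m].max(),np.percentile(Y[m],[3,97]))
for lo in(-48,-10,40,80):
    k=m&(X>lo)&(X<lo+25);print(lo,np.median(P[k][:,2]).round(4) if k.any() else 0)
s=r.get_state();print(s["clock"],s["tool_pos"],s["contact_force"])
E
```

```text
clock: 15.35
tool_pos: [0.5697, -0.2305, 0.0799]
eef_rot: [0.07, 0.998, -0.0, -0.0]
contact_force: [-4.6, 4.2, 6.2]
opening: 0.138
finger_force: 8.0
clock: 16.15
tool_pos: [0.5739, -0.2314, 0.2058]
eef_rot: [0.07, 0.998, -0.001, 0.006]
contact_force: [1.3, 0.6, 0.0]
opening: 0.453
finger_force: 0.0
clock: 16.85
tool_pos: [0.5699, -0.0296, 0.1994]
eef_rot: [0.068, 0.998, -0.0, -0.0]
contact_force: [-0.4, -1.6, 0.6]
opening: 0.449
finger_force: 0.0
stop 44 [ 91.   99.5 103. ]
top 446 -47.44851171598372 92.59666064790144 [-6.08395222  5.75412049]
-48 0.1229
-10 0.123
40 0.1226
80 0.1224
16.9 [ 0.56983444 -0.03139597  0.19928997] [ 0.24549343 -0.67750556 -0.03170404]
```

View pics/t3.png

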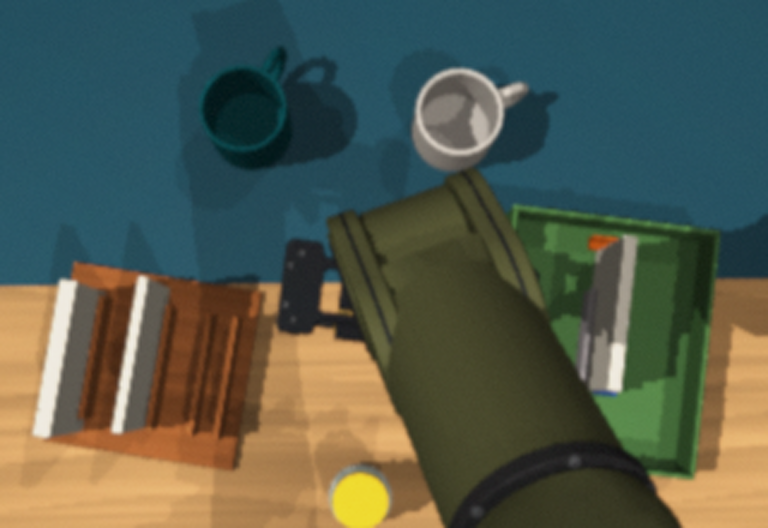

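The view shows the divider seated level in the slot, its end at bin x ≈ 92.6 mm against the stop (expected 93). The mugs, jar and other two dividers haven't moved.

```bash
python3 -c "
from plant import r
print(r.finish_job())"
```

```text
the job is handed in; nothing more can be done
None
```

The 12 mm divider (measured at 12.06 mm by pinching) is standing on the bin floor in the slot, and its end pushed the orange stop to its hard end. I let go, the mugs, jar and other two dividers look unmoved, and the job was handed in at about 17 s.

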